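# Snap a carving handpiece onto its parking eye and lock the carriage

## Task

Park the carving handpiece: press the sprung gate of its snap hook against the upright front leg of the eye on the green parking dock until the leg passes inside and the gate springs shut, with the dock's sliding carriage pushed fully home. Then swing the red lock lever all the way over so the carriage is locked, leaving the handpiece clipped on, lying flat on the bench and let go. Leave the jar, cup, bottle, stones and bur block standing where they are.

Things in the scene. Friction and masses are not known exactly. Their poses are not given: they have to be found in the camera images.
- handpiece: Cordless carving handpiece lying on the bench, 0.26 kg: black body 28 mm wide (y), 32 mm high, from x = -73 to +45 mm; steel nose and small grinding disc to x = -108 mm; steel snap hook at the other end, on a thin neck, to x = +126 mm and 39 mm wide. Origin: on the underside, on the long axis; +x points along the tool to the snap hook, +z up.
- grip (a point): Good place to grip the handpiece body across its 28 mm width: handpiece x = +25 mm, 20 mm above its underside.
- hook (a point): Point inside the snap hook, at handpiece x = 82, y = 0, z = 20 mm, axes as the handpiece; the eye's leg stands about here once hooked. The hook is a level U of 8 mm steel bar centred 20 mm above the underside, mouth facing +x, 23 mm wide inside (y), inside back face at x = 74 mm; the gate closes the mouth at x = 120 mm.
- gate (a joint): Brass snap gate, a 6 mm bar across the hook's mouth hinged at its +y prong: 0 shut, swings only inwards (to the handpiece's -x), up to 1.5 rad. A bar pressed in centrally opens it with about 4 N and slips past its tip; it springs shut behind the bar once the bar's centre is at handpiece x = 86 mm or less.
- dock: Green steel parking dock fixed to the bench. Origin: on the bench, under the eye's front leg when the carriage is home; +x is the way the handpiece is pushed on (hook first), +y towards the lock lever. Base plate 5 mm high: x -5 to 100 mm, y -25 to 25 mm, with a wing x -7 to 43 mm reaching to y = 103 mm.
- carriage (a joint): Aluminium carriage on the dock, top 11 mm above the bench: how far it stands out to the dock's -x, 0 fully home, up to 45 mm; stiff slide, about 2 N. Its front edge is 8 mm before the eye's front leg. A steel post on its side arm (12 mm diameter, 24 mm high, y = 41 mm) blocks the lock lever unless the carriage is home.
- eye (a point): Centre of the front leg of the eye, 30 mm above the bench. The eye is a rigid steel arch of 9 mm round bar on the carriage, 57 mm high, standing in the dock's x-z plane: front leg here, rear leg 64 mm further along the dock's +x. It moves with the carriage; at home it is over the dock's origin.
- lock (a joint): Angle of the red lock lever about its vertical pivot: 0 open (lever points along the dock's -x), grows counter-clockwise from above to 1.57 rad, fully over (lever points along the dock's -y, in front of the carriage's post). Friction about 0.04 N m (1 N at the knob), stays where left.
- lock_knob (a point): Point on the axis of the lever's upright round knob, 16 mm diameter, from 18 to 58 mm above the bench; this point is 45 mm above the bench and 36 mm from the pivot axis.
- lock_pivot (a point): The lever's pivot axis (vertical), fixed on the dock at x = 12 mm, y = 80 mm.
- paste_jar: Bystander: glass jar with a white lid, 44 mm diameter, 52 mm high; origin under its centre.
- amber_stone: Bystander: amber rough stone, 36 mm wide, 25 mm high; origin under its centre.
- lilac_stone: Bystander: lilac rough stone, 40 mm wide, 28 mm high; origin under its centre.
- jade_stone: Bystander: green rough stone, 36 mm wide, 25 mm high; origin under its centre.
- bur_block: Bystander: wooden block with burs standing in it, 75 x 50 mm, 60 mm high overall; origin under its centre.
- water_bottle: Bystander: white bottle with a red cap, 58 mm diameter, 150 mm high; origin under its centre.
- rinse_cup: Bystander: white cup, 52 mm diameter, 60 mm high; origin under its centre.
There are look-alikes about, which are no part of the job. Of the things that look like the handpiece, take the one that is farthest from the robot's base at the start.

How it is judged:
By the outcome, as a careful person would: the job done as asked, in the order asked, and still so for the second after the job is handed in, with the robot touching nothing.
It also fails if it takes over 61 s, if anything falls off the work surface, if the arm or the gripper's body presses on something with over 40 N, if the wrist force passes 120 N, or if a joint passes its speed limit or range.

## Robot

A 7-joint arm with a two-finger parallel gripper is mounted at the origin on the work surface. World frame = base frame: x ahead of the robot, y to its left, z up, the work surface at z = 0. Lengths are in m, angles in rad, forces in N, time in s.
With the tool pointing down it reaches from about 0.425 to 0.975 m from the base axis. Payload 16.7 kg.
Tool frame: the origin (TCP) lies at the very end of the fingers, on their centre line; the grasp point (between the pads) lies bot.tcp_to_grasp behind it (bot.tcp_to_grasp is the distance from the TCP to the grasp point, in m); z points along the fingers, x is the direction in which the jaws open and shut, and the axes are right-handed (so a half turn about z gives the same grasp; the last joint's range is limited). The gripper opens to 85 mm and grips with 20 to 120 N. Pads are 22 mm wide; open, the fingers measure 114 mm over their backs; the gripper's body (76 mm by 85 mm) begins 54 mm behind the grasp point. The pads swing forward as they close: fully open they stand 13 mm farther back than shut.
Start: joints at [1.091, 0.426, 0.074, 1.606, -0.034, 1.111, -0.067], TCP at [0.219, -0.639, 0.231] pointing down, gripper open.
Joint ranges: [-2.85, 2.85], [-0.5, 2.14], [-1.23, 1.37], [0.21, 2.46], [-1.02, 4.16], [0.16, 2.05], [-2.73, 2.73]. Speed limits (rad/s): [1.89, 1.89, 2.39, 2.39, 3.01, 3.01, 3.01].

## Interface

Orientations are given as a unit quaternion [x, y, z, w].
In Python, from workcell import bot gives the robot as it stands. The module is installed in compiled form; this text tells all that it offers.
- The arm moves only by the tool arm_command, never from a script. Its argument "motion" is a list that holds one entry, the list of rows, each a list of 6 numbers: the shift along the tool's x, y, z in cm, then the turn, a rotation vector about the tool's x, y, z in rad. In form: [[[x, y, z, ax, ay, az], ...]]. A call has 1 to 8 rows; each row shifts and turns the pose as measured when the row begins, along the tool's axes as they then stand; what a row does not reach is not made up. A row lasts 1/12 s, in which the tool goes at most 41.7 mm and 7.16 degrees, less where a joint would pass 70% of its speed; a pose out of reach is approached as far as the arm can. A call with a gripper value outside its range is refused whole. "grip" is the opening, from 0 (shut) to 1 (fully open), set as the call begins (left out, the last holds). The fingers move at their own pace and stop on an object; the grip force is fixed at half the most. Time passes only in rows, so rows that do not move let the fingers close. It gives the time, the measured TCP pose, the force and the opening at its end, in the units of the state.
- bot.read_state(): the state, without advancing time (a new reading comes with each control period).
- bot.read_camera(name): name is "side" or "top"; returns the picture (420x560x3 uint8, red, green, blue); there is no depth.
- bot.camera_info(name): a dict with "intrinsics" (3x3 intrinsics, pixels), "T" (4x4, takes a point from camera to world coordinates). Camera axes: x right, y down, z forward; pixel columns grow to the right and rows downward; lengths in m; the calibration is good to about 2 mm. A picture is of the moment at which its call begins. camera_info takes no time and is no camera call.
- bot.close_job(): hands the job in, once; it reports no verdict.
Trained networks look in the newest picture that a camera, given by its name, has taken for a name from the list of things; names that differ only in an ending like _2 or _b are one class to them, and where a whole thing is asked for, a point or a joint stands for the part that bears it (a point fixed in the world has none). Each returns a list of dicts, best first, with "p" (0 to 1); they miss things now and then, are a little off and sometimes report something else, mostly with a low value. They report only what shows in the picture. A call takes as long as a camera call. They do not tell look-alikes from the thing itself.
- bot.boxes_of(camera, query): "extent" ([left, top, width, height] in pixels, round what is visible of it).
- bot.outline_of(camera, query): "region" (420x560 bool, what is visible of it) and "extent" ([left, top, width, height] in pixels, round what is visible of it).
The state is a dict: "t": time; "qpos": joint angles; "joint_velocities": joint speeds; "tau": joint torques, N m; "ee_pos": TCP position; "orientation": TCP orientation; "ft_force": force on the tool from outside, world axes, zero at the start; "wrist_torque": the same for the moment, N m; "width": opening from 0.0 (shut) to 1.0 (fully open).
Only numpy, scipy, OpenCV 4.12 (cv2) and the standard library are available. Lean on these libraries where they do the work, as an engineer would, in place of code of your own. Each camera call takes 0.05 s, during which the arm holds its last target.

## Working session

There is one attempt and no reset: what is moved stays moved. The work goes in short steps, Python scripts to look and compute and a tool call to move; the robot and the scene stay as the last step left them, time stands still between calls to the robot, and variables do not carry over. Pictures are saved under pics/ and viewed, and the job is handed in when it is done.

Besides the shell and the picture viewer there is one more tool, called as name(argument=value, ...) on one line, values as JSON. arm_command: Moves the arm, as the interface text tells. Its arguments: {"type":"object","properties":{"motion":{"type":"array"},"grip":{"type":"number"}},"required":["motion"]}

```bash
mkdir -p pics
python3 - <<'E'
from workcell import bot
import cv2
s=bot.read_state();print(s, bot.tcp_to_grasp)
for c in("side","top"):
    im=bot.read_camera(c);cv2.imwrite(f"pics/{c}0.png",im[:,:,::-1])
    i=bot.camera_info(c);print(c,i["intrinsics"],i["T"])
E
```

```text
{'t': 0.0, 'qpos': array([ 1.09148829,  0.42672994,  0.07382868,  1.60658489, -0.03409385,
        1.11080071, -0.06711499]), 'joint_velocities': array([ 1.26556884e-04, -1.42837187e-05,  4.71497305e-04,  5.79884312e-04,
       -7.36406172e-04, -4.39624265e-04, -4.57354730e-04]), 'tau': array([-4.43317418e-03, -9.49863553e+01,  3.75764474e+00, -4.63516045e+01,
        1.90673576e-02,  1.00488358e-02, -5.15683973e-05]), 'ee_pos': array([ 0.21846337, -0.63825073,  0.23062107]), 'orientation': array([ 8.13584388e-01, -5.81446510e-01, -5.39027783e-04, -3.30183947e-04]), 'ft_force': array([0.15663913, 0.1732753 , 0.40058591]), 'wrist_torque': array([-0.04954807,  0.01064914, -0.03687421]), 'width': 1.0044707992338684} 0.0187
side [[411.28186496   0.         278.09200303]
 [  0.         411.28186496 210.17648769]
 [  0.           0.           1.        ]] [[-0.98513783 -0.12983857  0.1124518   0.39051556]
 [-0.17072116  0.66805112 -0.72426652  0.71584682]
 [ 0.01891418 -0.73270025 -0.68028862  0.74616428]
 [ 0.          0.          0.          1.        ]]
top [[405.6303162    0.         278.67476743]
 [  0.         405.6303162  207.42727868]
 [  0.           0.           1.        ]] [[-0.01506744 -0.98751749  0.15678707  0.33664333]
 [-0.99986317  0.01595134  0.00438078  0.0102871 ]
 [-0.00682706 -0.15669961 -0.98762271  1.13279811]
 [ 0.          0.          0.          1.        ]]
```

View pics/side0.png

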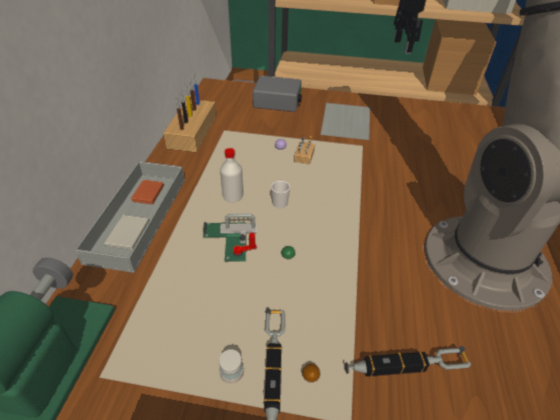

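View pics/top0.png

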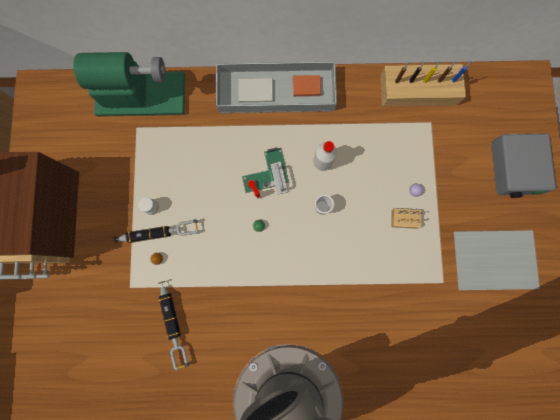

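```bash
cat > h.py <<'E'
from workcell import bot
import cv2, numpy as np
CI={c:bot.camera_info(c) for c in("side","top")}
def ray(c,u,v):
    K,T=np.array(CI[c]["intrinsics"]),np.array(CI[c]["T"])
    d=T[:3,:3]@np.linalg.solve(K,[u,v,1]);return T[:3,3],d
def atz(c,u,v,z):
    o,d=ray(c,u,v);return o+d*(z-o[2])/d[2]
def proj(c,p):
    K,T=np.array(CI[c]["intrinsics"]),np.array(CI[c]["T"])
    q=K@(T[:3,:3].T@(np.asarray(p,float)-T[:3,3]));return q[:2]/q[2]
def tri(a,b):
    o1,d1=ray("side",*a);o2,d2=ray("top",*b)
    A=np.stack([d1,-d2],1);s=np.linalg.lstsq(A,o2-o1,rcond=None)[0]
    p,q=o1+d1*s[0],o2+d2*s[1];return (p+q)/2,np.linalg.norm(p-q)
def crop(c,im,x,y,w,h,k,name):
    cv2.imwrite(name,cv2.resize(im[y:y+h,x:x+w,::-1],None,fx=k,fy=k,interpolation=cv2.INTER_CUBIC))
E
python3 - <<'E'
from h import *
S=bot.read_camera("side");T=bot.read_camera("top")
crop("s",S,195,200,100,75,8,"pics/s_dock.png");crop("t",T,235,140,80,60,10,"pics/t_dock.png")
crop("s",S,200,300,140,105,5.7,"pics/s_hp.png".replace("5","5"));crop("t",T,110,190,100,75,8,"pics/t_hp.png")
for q in["handpiece","dock","eye","lock_knob","gate","paste_jar","amber_stone","jade_stone","rinse_cup","water_bottle"]:
    for c in("side","top"):
        print(q,c,[(np.round(d["extent"]).tolist(),round(d["p"],2)) for d in bot.boxes_of(c,q)[:3]])
E
```

```text
handpiece side [([349.0, 344.0, 121.0, 31.0], 0.81), ([262.0, 310.0, 25.0, 109.0], 0.6), ([203.0, 215.0, 53.0, 48.0], 0.52)]
handpiece top [([114.0, 220.0, 84.0, 23.0], 0.82), ([160.0, 285.0, 24.0, 81.0], 0.56)]
dock side [([202.0, 215.0, 58.0, 45.0], 0.73)]
dock top [([242.0, 144.0, 50.0, 55.0], 0.82)]
eye side [([224.0, 212.0, 34.0, 28.0], 0.75)]
eye top [([117.0, 218.0, 81.0, 28.0], 0.72), ([263.0, 162.0, 23.0, 32.0], 0.55)]
lock_knob side [([233.0, 232.0, 27.0, 22.0], 0.5)]
lock_knob top [([245.0, 174.0, 14.0, 25.0], 0.43)]
gate side []
gate top [([261.0, 162.0, 25.0, 31.0], 0.65)]
paste_jar side [([218.0, 353.0, 26.0, 32.0], 0.63), ([234.0, 234.0, 26.0, 19.0], 0.61)]
paste_jar top [([139.0, 198.0, 17.0, 14.0], 0.73)]
amber_stone side [([299.0, 364.0, 22.0, 22.0], 0.57)]
amber_stone top [([241.0, 145.0, 48.0, 54.0], 0.53)]
jade_stone side [([282.0, 246.0, 17.0, 14.0], 0.56)]
jade_stone top [([113.0, 217.0, 86.0, 24.0], 0.73), ([253.0, 219.0, 12.0, 15.0], 0.45)]
rinse_cup side [([270.0, 181.0, 25.0, 30.0], 0.66)]
rinse_cup top [([318.0, 198.0, 18.0, 20.0], 0.88)]
water_bottle side [([218.0, 148.0, 26.0, 50.0], 0.93), ([204.0, 215.0, 49.0, 46.0], 0.17)]
water_bottle top [([313.0, 139.0, 21.0, 29.0], 0.81), ([247.0, 177.0, 12.0, 26.0], 0.16)]
```

View pics/s_dock.png

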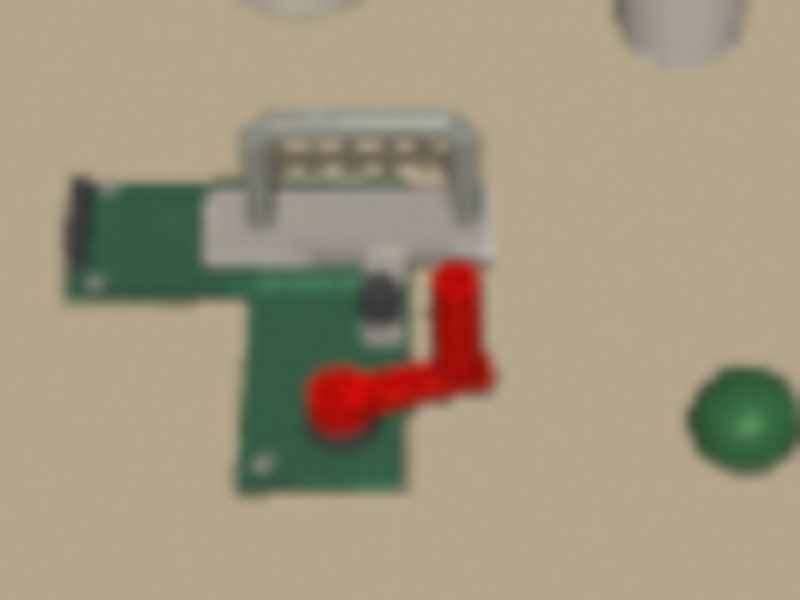

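View pics/t_dock.png

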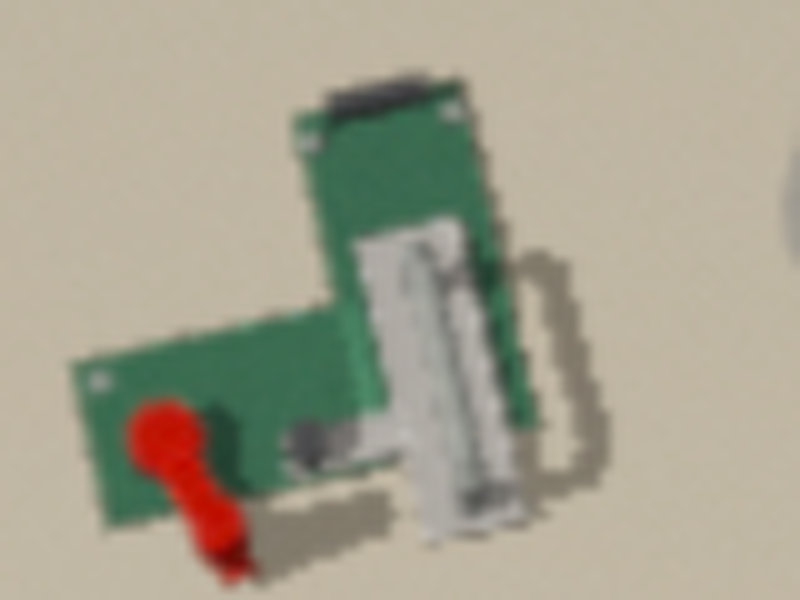

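View pics/s_hp.png

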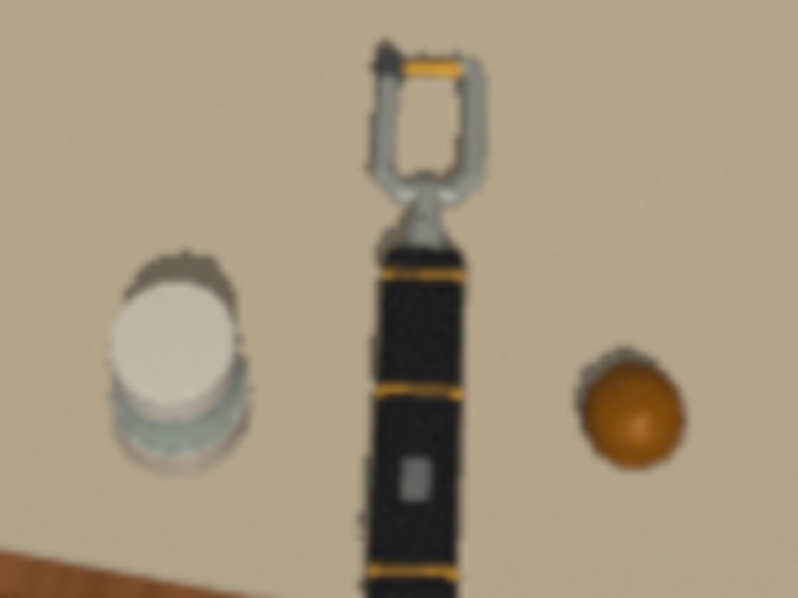

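View pics/t_hp.png

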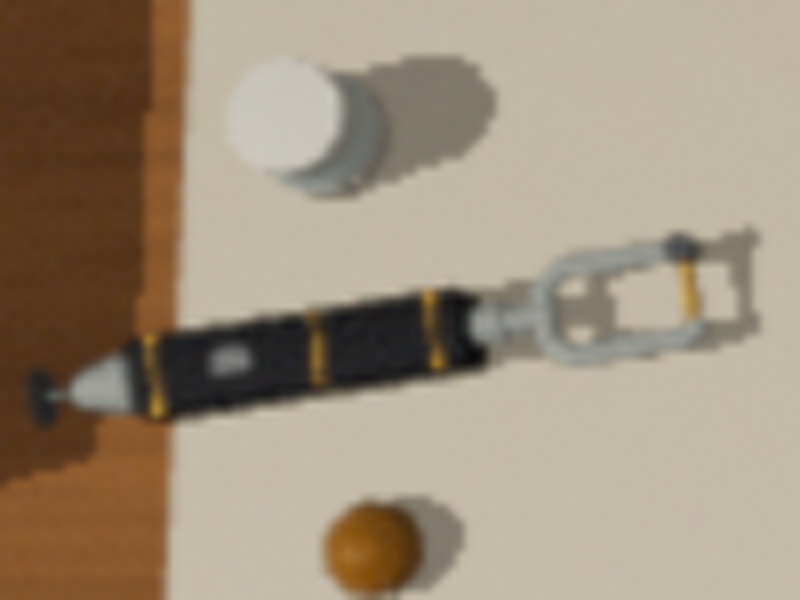

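```bash
cat > fit.py <<'E'
from h import *
from scipy.optimize import least_squares
def px(x,y,k,x0,y0): return ((x+.5)/k-.5+x0,(y+.5)/k-.5+y0)
def fit(pts,x0,freez=True):
    # pts: (cam,(u,v),(X,Y,Z)) mm
    def w(p,P):
        c,s=np.cos(p[2]),np.sin(p[2]);P=np.array(P)/1000
        return np.array([p[0]+c*P[0]-s*P[1],p[1]+s*P[0]+c*P[1],P[2]+(p[3] if len(p)>3 else 0)])
    f=lambda p:np.concatenate([proj(c,w(p,P))-np.array(u) for c,u,P in pts])
    r=least_squares(f,x0,loss="soft_l1");return r.x,f(r.x).reshape(-1,2),w
E
python3 - <<'E'
from fit import *
t=lambda x,y:px(x,y,10,235,140); s=lambda x,y:px(x,y,8,195,200)
D=[("top",t(460,78),(100,-25,5)),("top",t(295,115),(100,25,5)),("top",t(75,365),(43,103,5)),("top",t(105,527),(-7,103,5)),("top",t(537,425),(-5,-25,5)),
("side",s(65,300),(100,25,5)),("side",s(238,492),(43,103,5)),("side",s(405,490),(-7,103,5))]
for x0 in ([.45,.05,.2],[.45,.05,.2,0]):
    p,r,w=fit(D,x0);print("dock",p.round(4),r.round(1).tolist())
p=p[:3] if 0 else fit(D,[.45,.05,.2])[0]
print("pivot",w(p,(12,80,0)))
for n,a,b in[("knobtop",s(457,275),t(220,522)),("knobbot",s(470,372),t(236,575)),("pivottop",s(340,392),t(165,437)),("legbase",s(465,218),t(485,495)),("posttop",s(380,290),t(308,445))]:
    q,e=tri(a,b);print(n,q.round(4),round(e,4))
t=lambda x,y:px(x,y,8,110,190); s=lambda x,y:px(x,y,5.7,200,300)
H=[("top",t(680,247),(120,15.5,20)),("top",t(698,330),(120,-15.5,20)),("top",t(40,398),(-106,0,18)),("top",t(541,316),(66,0,20)),
("side",s(387,56),(120,15.5,20)),("side",s(470,66),(120,-15.5,20)),("side",s(425,192),(70,0,20))]
for x0 in ([.38,.3,-1.4],[.38,.3,-1.4,0]):
    p,r,w=fit(H,x0);print("hp",p.round(4),r.round(1).tolist())
    print("grip",w(p,(25,0,20)))
E
```

```text
dock [0.5874 0.0113 0.2089] [[-0.1, 0.2], [-0.5, 0.2], [-0.9, -0.0], [-0.2, 0.6], [0.4, 0.2], [-0.3, -0.5], [-0.6, -0.6], [0.0, -0.7]]
dock [ 0.5882  0.0104  0.2105 -0.003 ] [[0.1, 0.2], [-0.3, 0.3], [-0.5, 0.0], [0.2, 0.5], [0.7, 0.1], [-0.3, 0.0], [-0.6, -0.0], [-0.1, -0.2]]
pivot [0.58250775 0.09203622 0.        ]
knobtop [0.5508 0.0741 0.0578] 0.0007
knobbot [0.5463 0.0724 0.0145] 0.0034
pivottop [0.583  0.0917 0.0198] 0.0005
legbase [0.5665 0.0021 0.0072] 0.0026
posttop [0.58   0.0515 0.0221] 0.0004
hp [ 0.4476  0.3626 -1.4215] [[0.8, -0.1], [0.1, 0.6], [0.5, 0.0], [-0.4, -0.0], [-0.4, 1.4], [0.2, 0.1], [-0.2, -0.3]]
grip [0.45135851 0.33786861 0.02      ]
hp [ 0.4475  0.3629 -1.4213  0.0017] [[0.6, -0.1], [-0.2, 0.5], [0.2, 0.0], [-0.7, -0.0], [-0.3, 1.1], [0.2, -0.2], [-0.2, -0.7]]
grip [0.45122336 0.3381344  0.02167516]
```

```bash
cat >> h.py <<'E'
DK=(0.5874,0.0113,0.209)
def d2w(x,y):
    c,s=np.cos(DK[2]),np.sin(DK[2]);return np.array([DK[0]+c*x-s*y,DK[1]+s*x+c*y])
def w2d(x,y):
    c,s=np.cos(DK[2]),np.sin(DK[2]);x-=DK[0];y-=DK[1];return np.array([c*x+s*y,-s*x+c*y])
from scipy.spatial.transform import Rotation as R
def plan(wps,smax=3.0,amax=6.0,st=None,polar=False):
    """wps: (x,y,z,yaw_deg of tool x), tool straight down. prints rows [cm, rad]"""
    st=st or bot.read_state();p=np.array(st["ee_pos"]);q=R.from_quat(st["orientation"])
    out=[]
    for x,y,z,yw in wps:
        tq=R.from_euler("z",yw,degrees=True)*R.from_euler("x",180,degrees=True)
        if polar:
            r0,a0=np.hypot(*p[:2]),np.arctan2(p[1],p[0]);r1,a1=np.hypot(x,y),np.arctan2(y,x)
            L=np.hypot(max(r0,r1)*(a1-a0),z-p[2])*100+abs(r1-r0)*50
        else: L=np.linalg.norm(np.array([x,y,z])-p)*100
        rv=(q.inv()*tq).as_rotvec();n=int(max(np.ceil(L/smax),np.ceil(np.degrees(np.linalg.norm(rv))/amax),1))
        p0,q0=p,q
        for i in range(1,n+1):
            f=i/n
            if polar: pn=np.array([(r0+f*(r1-r0))*np.cos(a0+f*(a1-a0)),(r0+f*(r1-r0))*np.sin(a0+f*(a1-a0)),p0[2]+f*(z-p0[2])])
            else: pn=p0+f*(np.array([x,y,z])-p0)
            qn=q0*R.from_rotvec(f*rv)
            d=q.inv().apply(pn-p)*100;a=(q.inv()*qn).as_rotvec()
            out.append(np.r_[d.round(2),a.round(3)].tolist());p,q=pn,qn
    for i in range(0,len(out),8): print("["+str(out[i:i+8])+"]")
def st():
    s=bot.read_state();q=R.from_quat(s["orientation"]);x=q.apply([1,0,0]);z=q.apply([0,0,1])
    print("t",round(s["t"],2),"p",s["ee_pos"].round(4),"yaw",np.degrees(np.arctan2(x[1],x[0])).round(2),"z",z.round(3),"F",s["ft_force"].round(1),"w",round(s["width"],3),"q",s["qpos"].round(2))
    return s
E
python3 - <<'E'
from h import *
st()
for n,a,b,h in[("jar",None,(147.5,204),.052),("amber",None,(156.5,258.5),.012),("jade",None,(258.5,225.5),.012),("cup",None,(324,205),.06),("bottlecap",None,(328.5,147),.15),]:
    w=atz("top",*b,h);print(n,w.round(3),"dock",w2d(*w[:2]).round(3))
import math
c,s=math.cos(-1.4215),math.sin(-1.4215)
for n,p in[("jar",atz("top",147.5,204,.052)),("amber",atz("top",156.5,258.5,.012))]:
    dx,dy=p[0]-.4476,p[1]-.3626;print(n,"in hp",round(c*dx+s*dy,3),round(-s*dx+c*dy,3))
plan([(.4514,.3379,.17,8.55)],smax=3.3,polar=True)
E
```

```text
t 1.2 p [ 0.2186 -0.6386  0.2313] yaw -71.11 z [ 0.  0. -1.] F [-0.1 -0.7 -0.8] w 1.0 q [ 1.09  0.43  0.07  1.61 -0.03  1.11 -0.07]
jar [0.523 0.37  0.052] dock [0.012 0.364]
amber [0.378 0.353 0.012] dock [-0.134  0.378]
jade [0.465 0.072 0.012] dock [-0.107  0.085]
cup [ 0.512 -0.106  0.06 ] dock [-0.099 -0.099]
bottlecap [ 0.644 -0.113  0.15 ] dock [ 0.03  -0.133]
jar in hp 0.004 0.076
amber in hp -0.001 -0.07
[[[-0.34, -3.09, 0.15, -0.0, 0.0, -0.034], [-0.38, -3.07, 0.15, -0.0, 0.0, -0.034], [-0.42, -3.05, 0.15, -0.0, 0.0, -0.034], [-0.45, -3.04, 0.15, -0.0, 0.0, -0.034], [-0.49, -3.02, 0.15, -0.0, 0.0, -0.034], [-0.52, -3.0, 0.15, -0.0, 0.0, -0.034], [-0.56, -2.98, 0.15, -0.0, 0.0, -0.034], [-0.59, -2.96, 0.15, -0.0, 0.0, -0.034]]]
[[[-0.63, -2.94, 0.15, -0.0, 0.0, -0.034], [-0.66, -2.92, 0.15, -0.0, 0.0, -0.034], [-0.69, -2.9, 0.15, -0.0, 0.0, -0.034], [-0.73, -2.88, 0.15, -0.0, 0.0, -0.034], [-0.76, -2.86, 0.15, -0.0, 0.0, -0.034], [-0.79, -2.84, 0.15, -0.0, 0.0, -0.034], [-0.82, -2.82, 0.15, -0.0, 0.0, -0.034], [-0.85, -2.79, 0.15, -0.0, 0.0, -0.034]]]
[[[-0.88, -2.77, 0.15, 
[... 308 characters left out ...]
-1.12, -2.58, 0.15, -0.0, 0.0, -0.034], [-1.14, -2.55, 0.15, -0.0, 0.0, -0.034], [-1.17, -2.53, 0.15, -0.0, 0.0, -0.034], [-1.19, -2.5, 0.15, -0.0, 0.0, -0.034], [-1.22, -2.47, 0.15, -0.0, 0.0, -0.034], [-1.25, -2.45, 0.15, -0.0, 0.0, -0.034], [-1.27, -2.42, 0.15, -0.0, 0.0, -0.034], [-1.29, -2.39, 0.15, -0.0, 0.0, -0.034]]]
[[[-1.32, -2.37, 0.15, -0.0, 0.0, -0.034], [-1.34, -2.34, 0.15, -0.0, 0.0, -0.034], [-1.36, -2.31, 0.15, -0.0, 0.0, -0.034], [-1.39, -2.28, 0.15, -0.0, 0.0, -0.034], [-1.41, -2.26, 0.15, -0.0, 0.0, -0.034], [-1.43, -2.23, 0.15, -0.0, 0.0, -0.034], [-1.45, -2.2, 0.15, -0.0, 0.0, -0.034], [-1.47, -2.17, 0.15, -0.0, 0.0, -0.034]]]
[[[-1.49, -2.14, 0.15, -0.0, 0.0, -0.034]]]
```

arm_command(motion=[[[-0.35,-3.1,0.1,0,0,-0.035],[-0.4,-3.1,0.1,0,0,-0.035],[-0.4,-3.05,0.1,0,0,-0.035],[-0.45,-3.05,0.1,0,0,-0.035],[-0.5,-3,0.1,0,0,-0.035],[-0.5,-3,0.1,0,0,-0.035],[-0.55,-3,0.1,0,0,-0.035],[-0.6,-2.95,0.1,0,0,-0.035]]], grip=0.6)

```text
t: 1.87
ee_pos: [0.4195, -0.5005, 0.2226]
orientation: [0.886, -0.463, -0.0, 0.002]
ft_force: [1.1, -0.9, 0.1]
width: 0.597
```

arm_command(motion=[[[-0.65,-2.95,0.1,0,0,-0.035],[-0.65,-2.9,0.1,0,0,-0.035],[-0.7,-2.9,0.1,0,0,-0.035],[-0.75,-2.9,0.1,0,0,-0.035],[-0.75,-2.85,0.1,0,0,-0.035],[-0.8,-2.85,0.1,0,0,-0.035],[-0.8,-2.8,0.1,0,0,-0.035],[-0.85,-2.8,0.1,0,0,-0.035]]])

```text
t: 2.53
ee_pos: [0.5567, -0.2938, 0.2136]
orientation: [0.945, -0.328, 0.0, 0.002]
ft_force: [0.2, -0.8, -0.7]
width: 0.599
```

Run:
```python
from h import *
st()
plan([(.4514,.3379,.15,8.55)],smax=3.8,polar=True)
```

```text
t 2.53 p [ 0.5567 -0.2938  0.2136] yaw -38.32 z [-0.001 -0.005 -1.   ] F [ 0.2 -0.8 -0.7] w 0.599 q [ 0.53  0.38 -0.19  1.72  0.09  1.05 -0.36]
[[[-1.06, -3.39, 0.3, 0.0, -0.0, -0.041], [-1.11, -3.36, 0.3, 0.0, -0.0, -0.041], [-1.16, -3.32, 0.3, 0.0, -0.0, -0.041], [-1.21, -3.29, 0.3, 0.0, -0.0, -0.041], [-1.25, -3.25, 0.3, 0.0, -0.0, -0.041], [-1.3, -3.21, 0.31, 0.0, -0.0, -0.041], [-1.34, -3.17, 0.31, 0.0, -0.0, -0.041], [-1.38, -3.14, 0.31, 0.0, -0.0, -0.041]]]
[[[-1.43, -3.1, 0.31, 0.0, -0.0, -0.041], [-1.47, -3.06, 0.31, 0.0, -0.0, -0.041], [-1.51, -3.02, 0.31, 0.0, -0.0, -0.041], [-1.55, -2.98, 0.31, 0.0, -0.0, -0.041], [-1.59, -2.93, 0.31, 0.0, -0.0, -0.041], [-1.63, -2.89, 0.31, 0.0, -0.0, -0.041], [-1.66, -2.85, 0.31, 0.0, -0.0, -0.041], [-1.7, -2.81, 0.31, 0.0, -0.0, -0.041]]]
[[[-1.73, -2.76, 0.31, 0.0, -0.0, -0.041], [-1.77, -2.72, 0.32, 0.0, -0.0, -0.041], [-1.8, -2.68, 0.32, 0.0, -0.0, -0.041], [-1.83, -2.63, 0.32, 0.0, -0.0, -0.041]]]
```

arm_command(motion=[[[-1.05,-3.4,0.1,0,0,-0.04],[-1.1,-3.35,0.1,0,0,-0.04],[-1.15,-3.3,0.1,0,0,-0.04],[-1.2,-3.3,0.1,0,0,-0.04],[-1.25,-3.25,0.1,0,0,-0.04],[-1.3,-3.2,0.1,0,0,-0.04],[-1.35,-3.2,0.1,0,0,-0.04],[-1.4,-3.15,0.2,0,0,-0.04]]])

```text
t: 3.2
ee_pos: [0.6057, -0.0091, 0.2035]
orientation: [0.986, -0.167, 0.002, 0.003]
ft_force: [1.5, -0.5, -0.4]
width: 0.602
```

arm_command(motion=[[[-1.45,-3.1,0.5,0,0,-0.04],[-1.5,-3.05,0.5,0,0,-0.04],[-1.5,-3,0.5,0,0,-0.04],[-1.55,-3,0.5,0,0,-0.04],[-1.6,-2.95,0.5,0,0,-0.04],[-1.65,-2.9,0.5,0,0,-0.04],[-1.65,-2.85,0.5,0,0,-0.04],[-1.7,-2.8,0.5,0,0,-0.04]]])

```text
t: 3.87
ee_pos: [0.5256, 0.2584, 0.1619]
orientation: [1.0, 0.0, 0.004, 0.002]
ft_force: [0.2, 0.2, 0.4]
width: 0.598
```

Run:
```python
from h import *
st()
plan([(.4514,.3379,.11,8.55),(.4514,.3379,.03,8.55)],smax=3)
```

```text
t 3.87 p [0.5256 0.2584 0.1619] yaw 0.0 z [ 0.008 -0.004 -1.   ] F [0.2 0.2 0.4] w 0.598 q [-0.16  0.4  -0.52  1.86  0.25  0.95 -0.78]
[[[-1.49, -1.59, 1.02, 0.001, -0.001, -0.03], [-1.44, -1.64, 1.02, 0.001, -0.001, -0.03], [-1.39, -1.68, 1.03, 0.001, -0.001, -0.03], [-1.34, -1.72, 1.03, 0.001, -0.001, -0.03], [-1.29, -1.76, 1.04, 0.001, -0.001, -0.03], [0.0, -0.0, 2.67, 0.0, 0.0, 0.0], [0.0, -0.0, 2.67, 0.0, 0.0, 0.0], [0.0, -0.0, 2.67, 0.0, 0.0, 0.0]]]
```

arm_command(motion=[[[-1.5,-1.6,1,0,0,-0.03],[-1.45,-1.65,1,0,0,-0.03],[-1.4,-1.7,1,0,0,-0.03],[-1.35,-1.7,1,0,0,-0.03],[-1.3,-1.75,1,0,0,-0.03],[0,0,2,0,0,0],[0,0,2,0,0,0],[0,0,0,0,0,0]]])

```text
t: 4.53
ee_pos: [0.4422, 0.3509, 0.0691]
orientation: [0.996, 0.086, 0.005, -0.001]
ft_force: [-1.4, -0.8, -0.1]
width: 0.599
```

Run:
```python
from h import *
S=bot.read_camera("side");T=bot.read_camera("top")
crop("s",S,180,270,160,120,5,"pics/s1.png");crop("t",T,90,180,120,90,6.6,"pics/t1.png")
st()
plan([(.4514,.3379,.006,8.55)],smax=2)
```

```text
t 4.63 p [0.4437 0.3514 0.0719] yaw 9.81 z [ 0.012  0.003 -1.   ] F [ 0.4  0.3 -0.1] w 0.6 q [-0.36  0.49 -0.54  1.96  0.37  0.77 -0.94]
[[[0.11, 0.37, 1.65, -0.0, -0.003, 0.006], [0.12, 0.37, 1.65, -0.0, -0.003, 0.006], [0.13, 0.36, 1.65, -0.0, -0.003, 0.006], [0.13, 0.36, 1.65, -0.0, -0.003, 0.006]]]
```

View pics/s1.png

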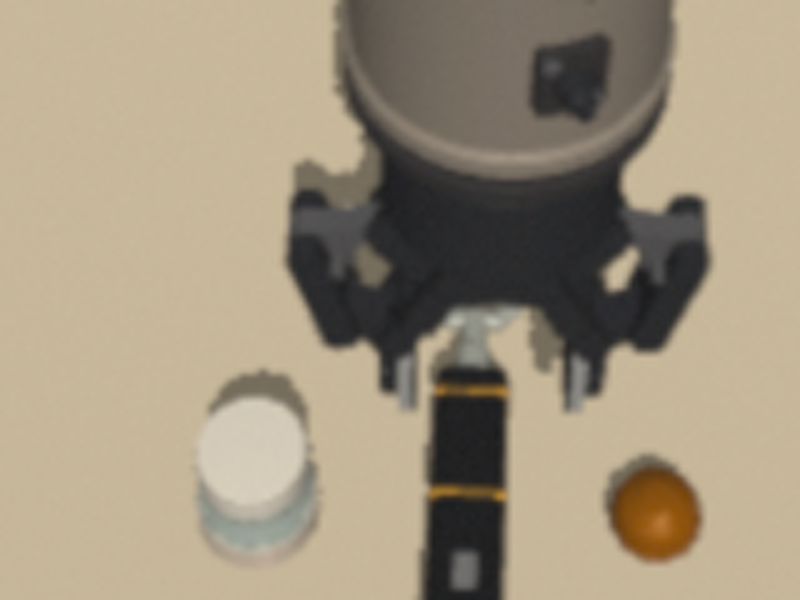

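View pics/t1.png

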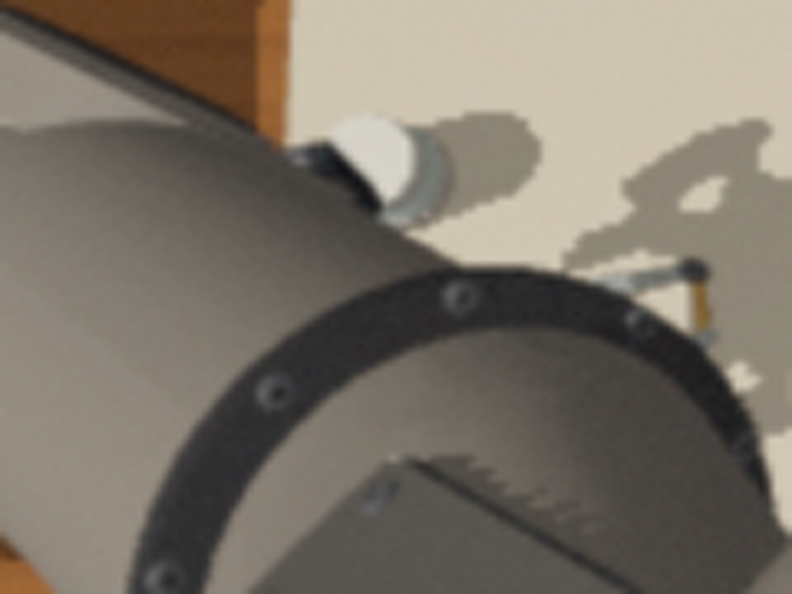

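Run:
```python
from h import *
st()
plan([(.4524,.331,.066,8.55),(.4524,.331,.006,8.55)],smax=1.5)
```

```text
t 4.63 p [0.4437 0.3514 0.0719] yaw 9.81 z [ 0.012  0.003 -1.   ] F [ 0.4  0.3 -0.1] w 0.6 q [-0.36  0.49 -0.54  1.96  0.37  0.77 -0.94]
[[[0.25, 1.08, 0.29, -0.001, -0.006, 0.011], [0.27, 1.07, 0.29, -0.001, -0.006, 0.011], [0.0, -0.0, 1.2, 0.0, 0.0, 0.0], [0.0, -0.0, 1.2, 0.0, 0.0, 0.0], [0.0, -0.0, 1.2, 0.0, 0.0, 0.0], [0.0, -0.0, 1.2, 0.0, 0.0, 0.0], [0.0, -0.0, 1.2, 0.0, 0.0, 0.0]]]
```

arm_command(motion=[[[0.25,1.05,0,0,-0.006,0.01],[0.25,1.05,0,0,-0.006,0.01],[0,0,0,0,0,0],[0,0,0,0,0,0],[0,0,0,0,0,0]]], grip=0.5)

```text
t: 5.05
ee_pos: [0.4566, 0.3285, 0.0764]
orientation: [0.997, 0.072, 0.002, -0.002]
ft_force: [-0.9, 0.7, 0.0]
width: 0.499
```

Run:
```python
from h import *
st()
plan([(.4524,.331,.006,8.55)],smax=1.2)
```

```text
t 5.05 p [0.4566 0.3285 0.0764] yaw 8.27 z [ 0.004  0.004 -1.   ] F [-0.9  0.7  0. ] w 0.499 q [-0.31  0.49 -0.54  1.96  0.35  0.78 -0.9 ]
[[[-0.07, -0.05, 1.17, -0.0, -0.001, -0.001], [-0.07, -0.05, 1.17, -0.0, -0.001, -0.001], [-0.07, -0.05, 1.17, -0.0, -0.001, -0.001], [-0.07, -0.05, 1.17, -0.0, -0.001, -0.001], [-0.06, -0.05, 1.17, -0.0, -0.001, -0.001], [-0.06, -0.05, 1.17, -0.0, -0.001, -0.001]]]
```

arm_command(motion=[[[-0.4,-0.25,0.5,0,0,0],[0,0,1,0,0,0],[0,0,1,0,0,0],[0,0,1,0,0,0],[0,0,0.8,0,0,0],[0,0,0.4,0,0,0]]])

```text
t: 5.55
ee_pos: [0.4521, 0.3315, 0.0256]
orientation: [0.997, 0.072, 0.003, -0.002]
ft_force: [-0.4, -0.4, -0.5]
width: 0.501
```

Run:
```python
from h import *
S=bot.read_camera("side");crop("s",S,200,290,120,90,6.5,"pics/s2.png")
st()
plan([(.4524,.331,.006,8.55)],smax=1.2)
```

```text
t 5.6 p [0.4517 0.3313 0.0251] yaw 8.3 z [ 0.004  0.004 -1.   ] F [-1.1 -1.4 -0.8] w 0.499 q [-0.35  0.56 -0.5   1.99  0.41  0.68 -0.96]
[[[0.03, 0.02, 0.96, -0.002, -0.003, -0.002], [0.03, 0.02, 0.96, -0.002, -0.003, -0.002]]]
```

View pics/s2.png

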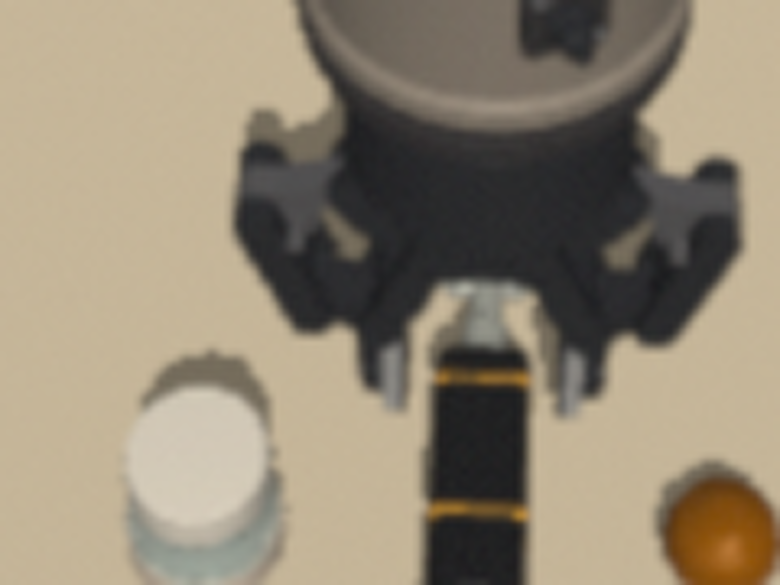

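arm_command(motion=[[[0,0,0.9,0,0,0],[0,0,0.8,0,0,0],[0,0,0.2,0,0,0],[0,0,0,0,0,0]]])

```text
t: 5.93
ee_pos: [0.4514, 0.3315, 0.0033]
orientation: [0.997, 0.073, 0.002, -0.002]
ft_force: [-0.2, 0.2, 0.2]
width: 0.502
```

Run:
```python
from h import *
st()
plan([(.4524,.331,.006,8.55)],smax=1.2)
```

```text
t 5.93 p [0.4514 0.3315 0.0033] yaw 8.33 z [ 0.003  0.004 -1.   ] F [-0.2  0.2  0.2] w 0.502 q [-0.37  0.59 -0.48  2.    0.44  0.65 -0.99]
[[[0.1, 0.07, -0.27, -0.003, -0.004, -0.004]]]
```

arm_command(motion=[[[0.1,0,-0.2,0,0,0],[0,0,0,0,0,0],[0,0,0,0,0,0],[0,0,0,0,0,0],[0,0,0,0,0,0],[0,0,0,0,0,0]]], grip=0)

```text
t: 6.43
ee_pos: [0.4531, 0.3317, 0.0067]
orientation: [0.997, 0.072, 0.002, -0.002]
ft_force: [-0.1, -1.0, -2.8]
width: 0.314
```

arm_command(motion=[[[0,0,-0.5,0,0,0],[0,0,-1,0,0,0],[0,0,-1,0,0,0],[0,0,-1,0,0,0],[0,0,-1,0,0,0],[0,0,0,0,0,0]]])

```text
t: 6.93
ee_pos: [0.4529, 0.3317, 0.0572]
orientation: [0.997, 0.073, 0.003, -0.002]
ft_force: [0.2, 0.2, -2.1]
width: 0.317
```

Run:
```python
from h import *
S=bot.read_camera("side");crop("s",S,200,270,140,105,5.7,"pics/s3.png")
st()
```

```text
t 6.98 p [0.4528 0.3315 0.0565] yaw 8.32 z [ 0.005  0.004 -1.   ] F [-0.5  0.  -2.6] w 0.312 q [-0.33  0.51 -0.53  1.98  0.37  0.74 -0.93]
```

View pics/s3.png

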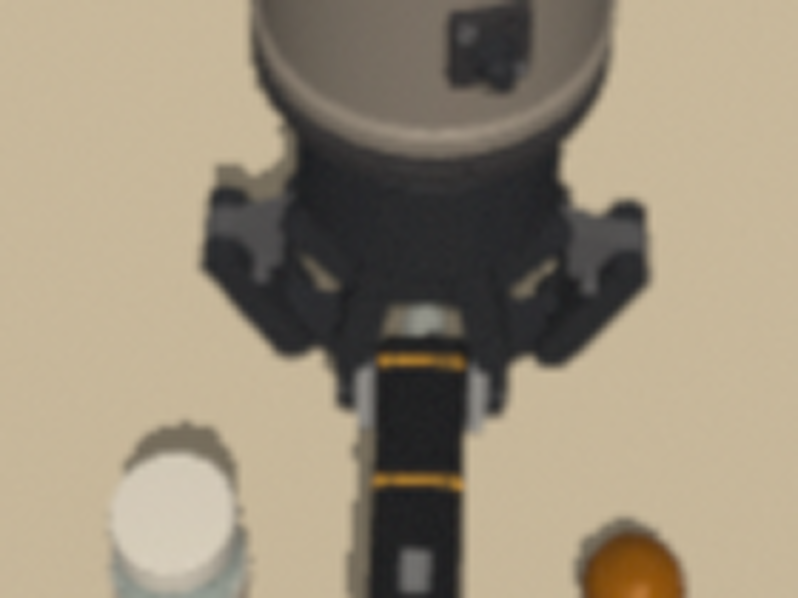

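Run:
```python
from h import *
print(d2w(-.133,0))
plan([(.46,.30,.12,8.55),(.4573,-.0163,.12,101.97)],smax=3)
```

```text
[ 0.45729423 -0.01629507]
[[[0.1, 1.07, -2.12, -0.001, -0.002, -0.001], [0.09, 1.07, -2.12, -0.001, -0.002, -0.001], [0.09, 1.07, -2.12, -0.001, -0.002, -0.001], [-0.31, 1.95, 0.0, -0.0, 0.0, -0.102], [-0.51, 1.91, 0.0, -0.0, 0.0, -0.102], [-0.7, 1.85, 0.0, -0.0, 0.0, -0.102], [-0.88, 1.77, 0.0, -0.0, 0.0, -0.102], [-1.06, 1.67, 0.0, -0.0, 0.0, -0.102]]]
[[[-1.22, 1.55, 0.0, -0.0, 0.0, -0.102], [-1.38, 1.42, 0.0, -0.0, 0.0, -0.102], [-1.51, 1.27, 0.0, -0.0, 0.0, -0.102], [-1.63, 1.11, 0.0, -0.0, 0.0, -0.102], [-1.74, 0.94, 0.0, -0.0, 0.0, -0.102], [-1.83, 0.76, 0.0, -0.0, 0.0, -0.102], [-1.89, 0.57, 0.0, -0.0, 0.0, -0.102], [-1.94, 0.37, 0.0, -0.0, 0.0, -0.102]]]
[[[-1.97, 0.17, 0.0, -0.0, 0.0, -0.102], [-1.98, -0.03, -0.0, -0.0, 0.0, -0.102], [-1.96, -0.23, -0.0, -0.0, 0.0, -0.102]]]
```

arm_command(motion=[[[0.1,1.05,-2.1,0,0,0],[0.1,1.05,-2.1,0,0,0],[0.1,1.05,-2.1,0,0,0],[-0.3,1.95,0,0,0,-0.1],[-0.5,1.9,0,0,0,-0.1],[-0.7,1.85,0,0,0,-0.1],[-0.9,1.75,0,0,0,-0.1],[-1.05,1.65,0,0,0,-0.1]]])

```text
t: 7.65
ee_pos: [0.4578, 0.2015, 0.1217]
orientation: [0.944, 0.329, 0.004, -0.002]
ft_force: [1.3, -0.3, -3.0]
width: 0.318
```

arm_command(motion=[[[-1.2,1.55,0,0,0,-0.1],[-1.4,1.4,0,0,0,-0.1],[-1.5,1.25,0,0,0,-0.1],[-1.65,1.1,0,0,0,-0.1],[-1.75,0.95,0,0,0,-0.1],[-1.85,0.75,0,0,0,-0.1],[-1.9,0.55,0,0,0,-0.1],[0,0,0,0,0,0]]])

```text
t: 8.32
ee_pos: [0.4568, 0.0516, 0.1197]
orientation: [0.762, 0.648, 0.003, 0.0]
ft_force: [0.7, -1.2, -3.3]
width: 0.315
```

Run:
```python
from h import *
st()
plan([(.4573,-.0163,.10,101.97)],smax=2.5)
```

```text
t 8.32 p [0.4568 0.0516 0.1197] yaw 80.8 z [ 0.005  0.003 -1.   ] F [ 0.7 -1.2 -3.3] w 0.315 q [ 0.46  0.32 -0.82  2.14  0.32  0.8   0.86]
[[[-1.68, 0.28, 0.49, 0.001, -0.001, -0.092], [-1.69, 0.13, 0.49, 0.001, -0.001, -0.092], [-1.7, -0.03, 0.49, 0.001, -0.001, -0.092], [-1.69, -0.18, 0.49, 0.001, -0.001, -0.092]]]
```

arm_command(motion=[[[-1.7,0.3,0.5,0,0,-0.09],[-1.7,0.15,0.5,0,0,-0.09],[-1.7,0,0.5,0,0,-0.09],[-1.5,-0.2,0.5,0,0,-0.09],[0,0,0,0,0,0],[0,0,0,0,0,0]]])

```text
t: 8.82
ee_pos: [0.4573, -0.0183, 0.0985]
orientation: [0.629, 0.777, 0.003, 0.001]
ft_force: [0.4, 0.1, -2.4]
width: 0.317
```

Run:
```python
from h import *
S=bot.read_camera("side");T=bot.read_camera("top");crop("s",S,190,190,140,105,5.7,"pics/s4.png");crop("t",T,230,140,100,75,8,"pics/t4.png")
st()
plan([(.4573,-.0163,.01,101.97)],smax=1.5)
```

```text
t 8.92 p [ 0.4574 -0.0178  0.0987] yaw 102.03 z [ 0.006  0.003 -1.   ] F [-0.1 -0.3 -2.8] w 0.313 q [ 0.64  0.37 -0.85  2.16  0.4   0.76  1.31]
[[[0.02, -0.01, 1.48, 0.001, -0.0, 0.0], [0.02, -0.0, 1.48, 0.001, -0.0, 0.0], [0.02, -0.0, 1.48, 0.001, -0.0, 0.0], [0.02, -0.0, 1.48, 0.001, -0.0, 0.0], [0.02, 0.0, 1.48, 0.001, -0.0, 0.0], [0.02, 0.0, 1.48, 0.001, -0.0, 0.0]]]
```

View pics/s4.png

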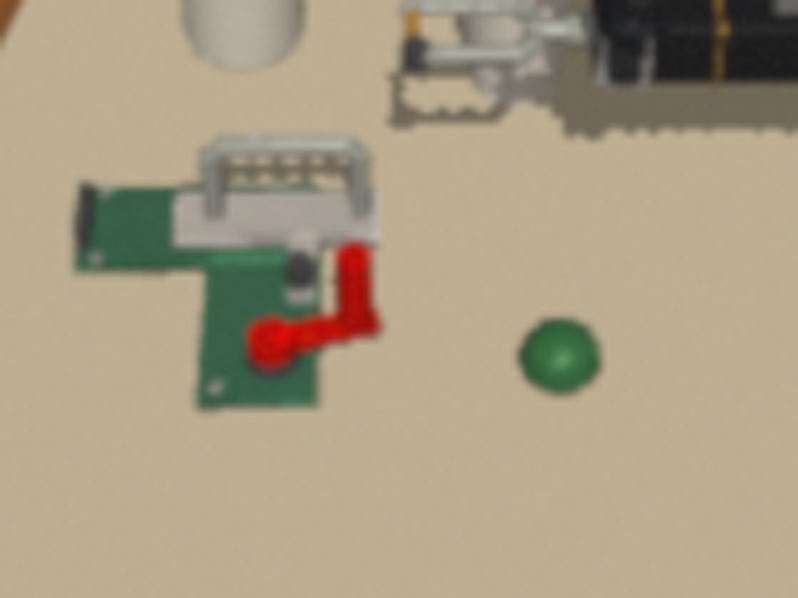

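View pics/t4.png

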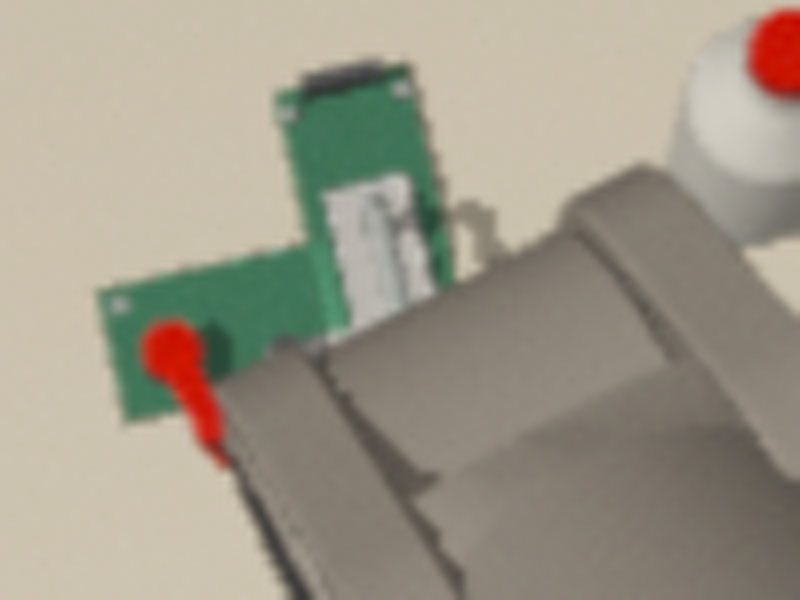

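arm_command(motion=[[[0.05,0,1.5,0,0,0],[0.05,0,1.5,0,0,0],[0,0,1.5,0,0,0],[0,0,1.5,0,0,0],[0,0,1.5,0,0,0],[0,0,1,0,0,0],[0,0,0.3,0,0,0],[0,0,0,0,0,0]]])

```text
t: 9.58
ee_pos: [0.4611, -0.0097, 0.0098]
orientation: [0.631, 0.776, 0.005, 0.004]
ft_force: [0.1, -0.3, -1.7]
width: 0.312
```

Run:
```python
from h import *
S=bot.read_camera("side");crop("s",S,195,190,100,75,8,"pics/s5.png")
s=st();print(w2d(*s["ee_pos"][:2]))
plan([(.4573,-.0163,.008,101.97)],smax=1.5)
```

```text
t 9.63 p [ 0.4612 -0.0096  0.0102] yaw 101.78 z [ 0.013  0.003 -1.   ] F [-1.3  0.6 -2.6] w 0.314 q [ 0.48  0.52 -0.71  2.21  0.61  0.6   1.1 ]
[-0.12778509  0.00571426]
[[[-0.57, -0.52, 0.21, 0.014, -0.001, -0.003]]]
```

View pics/s5.png

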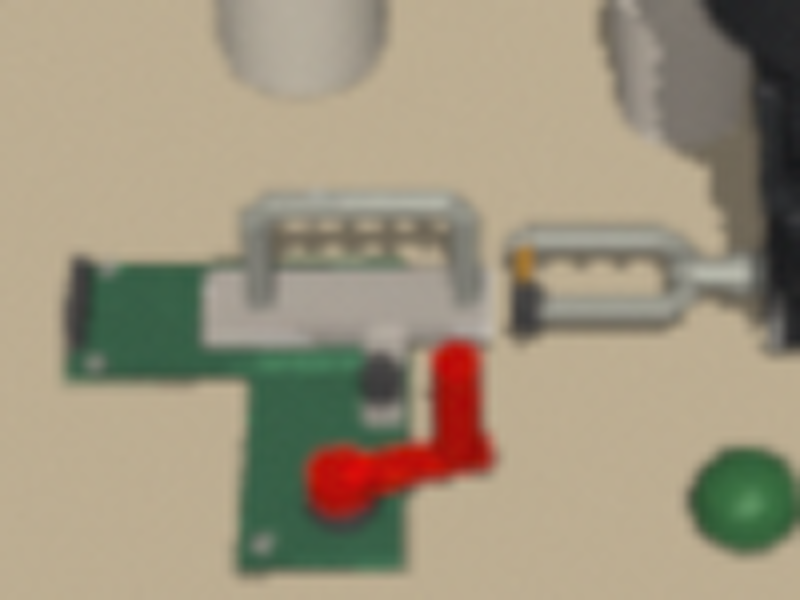

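Run:
```python
from h import *
def sc(x,y,z):
    w=d2w(x/1000,y/1000);u=proj("side",[w[0],w[1],z/1000]);return ((u-[195,190]+.5)*8-.5).round(0)
for c in(-18,-22,-26):
    print(c,[sc(c,0,z) for z in(11,23.5,57)], "rear",[sc(c+64,0,z) for z in (11,57)],"post",sc(c+24,41,24))
for p in[(100,25,5),(100,-25,5),(43,103,5),(-7,103,5),(-5,25,5),(12,80,20)]: print(p,sc(*p))
for (x,y) in [(522,238),(522,318),(520,238)]:
    w=atz("side",(x+.5)/8-.5+195,(y+.5)/8-.5+190,.0235);print(w.round(4),w2d(*w[:2]).round(4))
for (x,y,z) in [(466,277,.0235),(465,300,.011),(463,205,.053),(262,300,.011),(380,370,.024)]:
    w=atz("side",(x+.5)/8-.5+195,(y+.5)/8-.5+190,z);print(w.round(4),w2d(*w[:2]).round(4))
```

```text
-18 [array([447., 299.]), array([446., 271.]), array([443., 193.])] rear [array([242., 302.]), array([231., 195.])] post [364. 366.]
-22 [array([459., 299.]), array([458., 271.]), array([456., 193.])] rear [array([255., 302.]), array([245., 195.])] post [377. 366.]
-26 [array([472., 299.]), array([471., 271.]), array([469., 193.])] rear [array([268., 302.]), array([258., 195.])] post [391. 366.]
(100, 25, 5) [ 63. 376.]
(100, -25, 5) [ 78. 262.]
(43, 103, 5) [233. 567.]
(-7, 103, 5) [405. 565.]
(-5, 25, 5) [404. 371.]
(12, 80, 20) [340. 472.]
[ 0.5494 -0.0114  0.0235] [-0.0419 -0.0143]
[0.5423 0.0231 0.0235] [-0.0417  0.0209]
[ 0.55   -0.0113  0.0235] [-0.0412 -0.0143]
[0.563  0.0089 0.0235] [-0.0244  0.0028]
[0.5641 0.0068 0.011 ] [-0.0238  0.0004]
[0.5635 0.0075 0.053 ] [-0.0241  0.0013]
[0.6265 0.0188 0.011 ] [ 0.0398 -0.0008]
[0.5797 0.0532 0.024 ] [0.0012 0.0426]
```

arm_command(motion=[[[-0.35,-0.2,0.1,0.014,0,0],[0,0,0,0,0,0],[0,0,0,0,0,0]]])

```text
t: 9.88
ee_pos: [0.461, -0.0133, 0.0109]
orientation: [0.631, 0.776, 0.0, 0.0]
ft_force: [0.3, 0.4, -2.2]
width: 0.32
```

Run:
```python
from h import *
S=bot.read_camera("side");crop("s",S,235,205,60,45,13,"pics/s6.png")
s=st();print(w2d(*s["ee_pos"][:2]))
def sc(x,y,z):
    w=d2w(x/1000,y/1000);u=proj("side",[w[0],w[1],z/1000]);return ((u-[235,205]+.5)*13-.5).round(0)
print([sc(-24,0,z) for z in (11,22,57)],[sc(-44,y,22) for y in(-15.5,0,15.5)],[sc(-75,y,22) for y in(-15.5,0,15.5)])
```

```text
t 9.93 p [ 0.4611 -0.0134  0.0109] yaw 101.77 z [ 0.001 -0.    -1.   ] F [ 0.7 -0.9 -3.3] w 0.312 q [ 0.49  0.52 -0.71  2.2   0.6   0.62  1.11]
[-0.12871332  0.002054  ]
[array([237., 291.]), array([236., 251.]), array([232., 118.])] [array([340., 193.]), array([340., 250.]), array([341., 307.])] [array([499., 191.]), array([501., 247.]), array([504., 305.])]
```

View pics/s6.png

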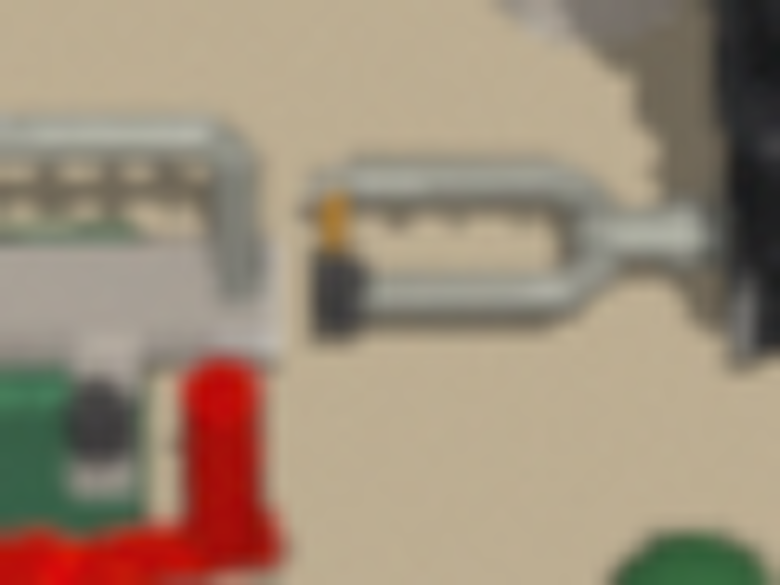

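arm_command(motion=[[[0,0.6,0.15,0,0,0],[0,0.8,0.1,0,0,0],[0,0.8,0.05,0,0,0],[0,0.8,0,0,0,0]]])

```text
t: 10.27
ee_pos: [0.4915, -0.0081, 0.0082]
orientation: [0.632, 0.775, -0.001, 0.001]
ft_force: [-2.8, 0.6, -2.7]
width: 0.316
```

Run:
```python
from h import *
S=bot.read_camera("side");crop("s",S,220,205,80,60,10,"pics/s7.png")
s=st();print(w2d(*s["ee_pos"][:2]))
```

```text
t 10.32 p [ 0.4934 -0.0076  0.0085] yaw 101.67 z [ 0.002 -0.001 -1.   ] F [ 1.1 -0.  -1.9] w 0.316 q [ 0.46  0.56 -0.7   2.14  0.61  0.65  1.11]
[-0.09582227  0.00105405]
```

View pics/s7.png

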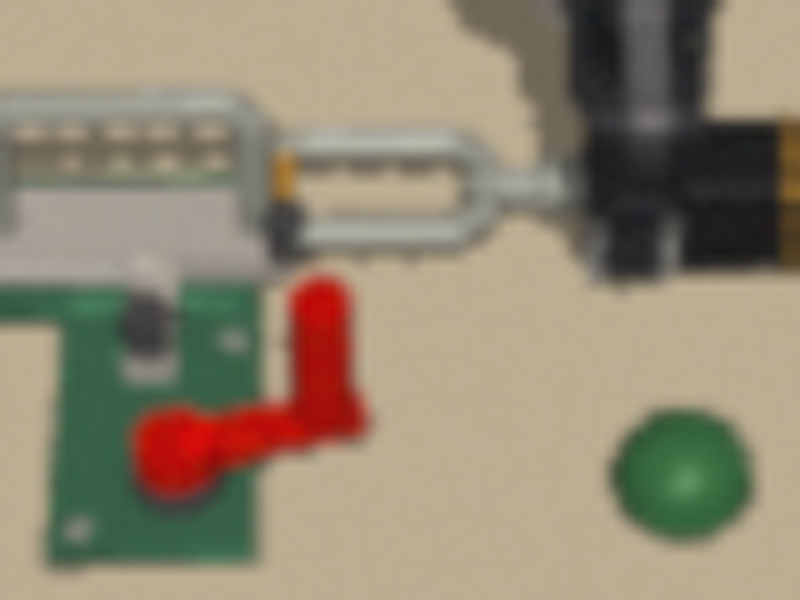

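arm_command(motion=[[[0,0.6,0.05,0,0,0],[0,0.7,0,0,0,0],[0,0.7,0,0,0,0],[0,0.7,0,0,0,0],[0,0.7,0,0,0,0]]])

```text
t: 10.73
ee_pos: [0.5266, 0.0003, 0.0065]
orientation: [0.631, 0.776, -0.002, -0.001]
ft_force: [-3.2, 2.1, -1.7]
width: 0.315
```

Run:
```python
from h import *
S=bot.read_camera("side");crop("s",S,200,205,80,60,10,"pics/s8.png")
s=st();print(w2d(*s["ee_pos"][:2]))
```

```text
t 10.78 p [0.5285 0.0011 0.0067] yaw 101.75 z [-0.002 -0.    -1.   ] F [ 2.8  5.6 -5. ] w 0.316 q [ 0.43  0.61 -0.69  2.06  0.61  0.69  1.12]
[-0.0597409   0.00222278]
```

View pics/s8.png

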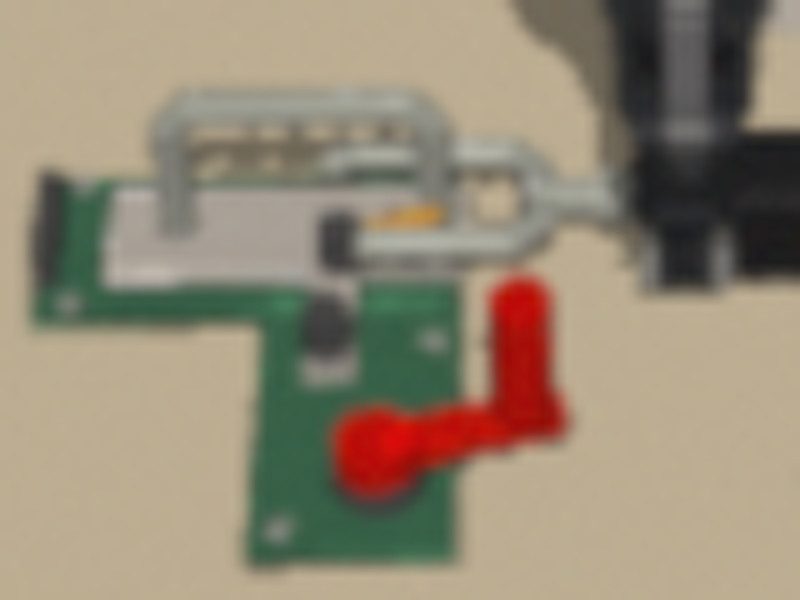

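arm_command(motion=[[[0,0.4,0,0,0,0],[0,0.4,-0.05,0,0,0],[0,0.4,0,0,0,0]]])

```text
t: 11.03
ee_pos: [0.5423, 0.0042, 0.0074]
orientation: [0.631, 0.776, -0.0, -0.0]
ft_force: [-0.1, 0.7, -2.7]
width: 0.316
```

Run:
```python
from h import *
S=bot.read_camera("side");crop("s",S,200,205,80,60,10,"pics/s9.png")
s=st();print(w2d(*s["ee_pos"][:2]))
```

```text
t 11.08 p [0.543  0.0044 0.0074] yaw 101.76 z [-0.001  0.001 -1.   ] F [ 0.2  0.3 -2.6] w 0.314 q [ 0.42  0.62 -0.69  2.02  0.6   0.71  1.12]
[-0.04484873  0.00241807]
```

View pics/s9.png

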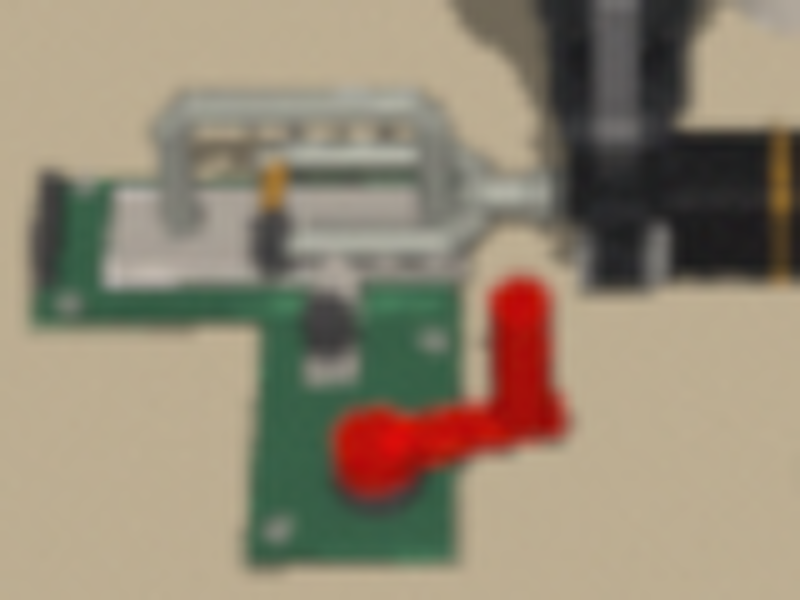

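arm_command(motion=[[[0,0.3,0.03,0,0,0],[0,0.4,0.03,0,0,0]]])

```text
t: 11.25
ee_pos: [0.5441, 0.0042, 0.0057]
orientation: [0.631, 0.776, -0.005, -0.003]
ft_force: [-34.0, -1.8, 21.2]
width: 0.318
```

Run:
```python
from h import *
s=st();print(w2d(*s["ee_pos"][:2]))
```

```text
t 11.25 p [0.5441 0.0042 0.0057] yaw 101.73 z [-0.011 -0.004 -1.   ] F [-34.   -1.8  21.2] w 0.318 q [ 0.42  0.63 -0.69  2.01  0.6   0.72  1.12]
[-0.04378654  0.00206049]
```

arm_command(motion=[[[0,0,-0.05,0,0,0],[0,0,0,0,0,0]]])

```text
t: 11.42
ee_pos: [0.5425, 0.0037, 0.0057]
orientation: [0.631, 0.776, -0.007, -0.004]
ft_force: [-0.7, -0.1, -2.3]
width: 0.319
```

Run:
```python
from h import *
s=st();print(w2d(*s["ee_pos"][:2]))
```

```text
t 11.42 p [0.5425 0.0037 0.0057] yaw 101.72 z [-0.015 -0.005 -1.   ] F [-0.7 -0.1 -2.3] w 0.319 q [ 0.42  0.63 -0.69  2.02  0.6   0.73  1.13]
[-0.04548742  0.00191839]
```

arm_command(motion=[[[0,0,0,0,0,0],[0,0,0,0,0,0],[0,0,0,0,0,0],[0,0,0,0,0,0]]], grip=0.55)

```text
t: 11.75
ee_pos: [0.544, 0.0034, 0.0065]
orientation: [0.631, 0.775, -0.006, -0.003]
ft_force: [-0.2, -0.2, 0.2]
width: 0.556
```

arm_command(motion=[[[0,0,-0.7,-0.008,0,0],[0,0,-1,-0.008,0,0],[0,0,-1.5,0,0,0],[0,0,-2,0,0,0],[0,0,-2.5,0,0,0],[0,0,-2.5,0,0,0],[0,0,-1,0,0,0],[0,0,0,0,0,0]]])

```text
t: 12.42
ee_pos: [0.5434, 0.0047, 0.1305]
orientation: [0.631, 0.776, 0.002, 0.004]
ft_force: [0.8, 0.1, 0.6]
width: 0.55
```

Run:
```python
from h import *
S=bot.read_camera("side");crop("s",S,200,190,120,90,6.6,"pics/s10.png")
s=st();print(w2d(*s["ee_pos"][:2]))
```

```text
t 12.47 p [0.5434 0.0047 0.1298] yaw 101.8 z [ 0.008 -0.001 -1.   ] F [ 0.2 -0.2  0. ] w 0.548 q [ 0.54  0.45 -0.83  1.96  0.42  0.9   1.28]
[-0.04443712  0.00264001]
```

View pics/s10.png

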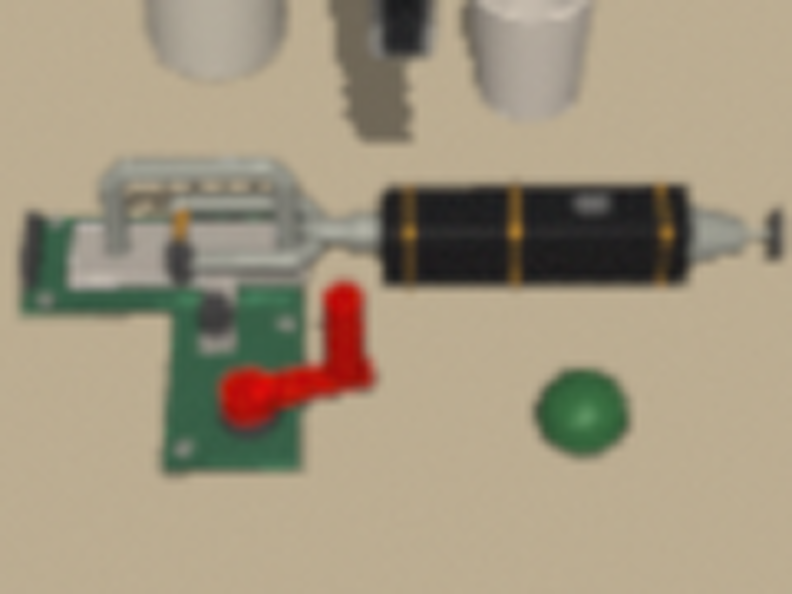

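```bash
cat > lev.py <<'E'
from h import *
n=np.array([np.sin(.94),-np.cos(.94)])*1e-3
def P(th,gap=0): return d2w(*(np.array([.012,.080])+.036*np.array([-np.cos(th),-np.sin(th)])-(19+gap)*n))
YAW=np.degrees(.209)+90-36.1
E
python3 - <<'E'
from lev import *
a=P(.305,12);print(a,YAW)
plan([(*a,.12,YAW)],smax=2.5)
E
```

```text
[0.52290907 0.08704038] 65.87481791823421
[[[1.41, -0.05, 0.16, 0.001, 0.0, 0.104], [1.4, -0.2, 0.16, 0.001, 0.0, 0.104], [1.37, -0.35, 0.16, 0.001, 0.0, 0.104], [1.33, -0.49, 0.16, 0.001, 0.0, 0.104], [1.27, -0.62, 0.16, 0.001, 0.0, 0.104], [1.2, -0.75, 0.16, 0.001, 0.0, 0.104]]]
```

arm_command(motion=[[[1.4,-0.05,0.1,0,0,0.1],[1.4,-0.2,0.1,0,0,0.1],[1.35,-0.35,0.1,0,0,0.1],[1.35,-0.5,0.1,0,0,0.1],[1.25,-0.6,0.1,0,0,0.1],[1.2,-0.75,0.1,0,0,0.1],[0,0,0,0,0,0],[0,0,0,0,0,0]]], grip=0)

```text
t: 13.13
ee_pos: [0.5185, 0.0871, 0.1182]
orientation: [0.84, 0.542, -0.0, 0.002]
ft_force: [-0.4, 1.0, 0.6]
width: -0.0
```

Run:
```python
from lev import *
st();a=P(.305,12)
plan([(*a,.10,YAW),(*a,.033,YAW)],smax=1.5)
```

```text
t 13.13 p [0.5185 0.0871 0.1182] yaw 65.7 z [ 0.002 -0.003 -1.   ] F [-0.4  1.   0.6] w -0.0 q [ 0.29  0.4  -0.7   2.01  0.35  0.85  0.54]
[[[0.09, 0.2, 0.91, 0.001, 0.001, -0.002], [0.09, 0.2, 0.91, 0.001, 0.001, -0.002], [-0.0, -0.0, 1.34, -0.0, -0.0, -0.0], [-0.0, -0.0, 1.34, -0.0, -0.0, -0.0], [-0.0, -0.0, 1.34, -0.0, -0.0, -0.0], [-0.0, -0.0, 1.34, -0.0, -0.0, -0.0], [-0.0, -0.0, 1.34, -0.0, -0.0, -0.0]]]
```

arm_command(motion=[[[0.1,0.2,1,0,0,0],[0.1,0,1.5,0,0,0],[0,0,1.5,0,0,0],[0,0,1.5,0,0,0],[0,0,1.5,0,0,0],[0,0,1,0,0,0],[0,0,0,0,0,0]]])

```text
t: 13.72
ee_pos: [0.5219, 0.0821, 0.0293]
orientation: [0.837, 0.547, -0.002, 0.002]
ft_force: [0.4, -0.1, -0.9]
width: 0.001
```

Run:
```python
from lev import *
S=bot.read_camera("side");crop("s",S,200,190,120,90,6.6,"pics/s11.png")
s=st();print(w2d(*s["ee_pos"][:2]),w2d(*P(.305,12)))
plan([(*P(.305),.033,YAW)]+[(*P(t),.033,YAW) for t in np.linspace(.5,1.57,6)],smax=1.0)
```

```text
t 13.77 p [0.5221 0.0821 0.0301] yaw 66.3 z [-0.001 -0.004 -1.   ] F [-0.7  0.2  0.4] w 0.003 q [ 0.22  0.54 -0.62  2.05  0.49  0.7   0.44]
[-0.04916758  0.08284702] [-0.04737279  0.08747287]
[[[0.23, 0.54, -0.15, 0.001, 0.002, 0.004], [0.24, 0.54, -0.15, 0.001, 0.002, 0.004], [-0.36, 0.6, 0.0, -0.0, 0.0, 0.0], [-0.25, 0.73, 0.0, -0.0, 0.0, 0.0], [-0.09, 0.76, 0.0, 0.0, 0.0, 0.0], [0.07, 0.77, 0.0, 0.0, 0.0, 0.0], [0.23, 0.73, 0.0, 0.0, 0.0, 0.0], [0.38, 0.67, 0.0, 0.0, 0.0, 0.0]]]
```

View pics/s11.png

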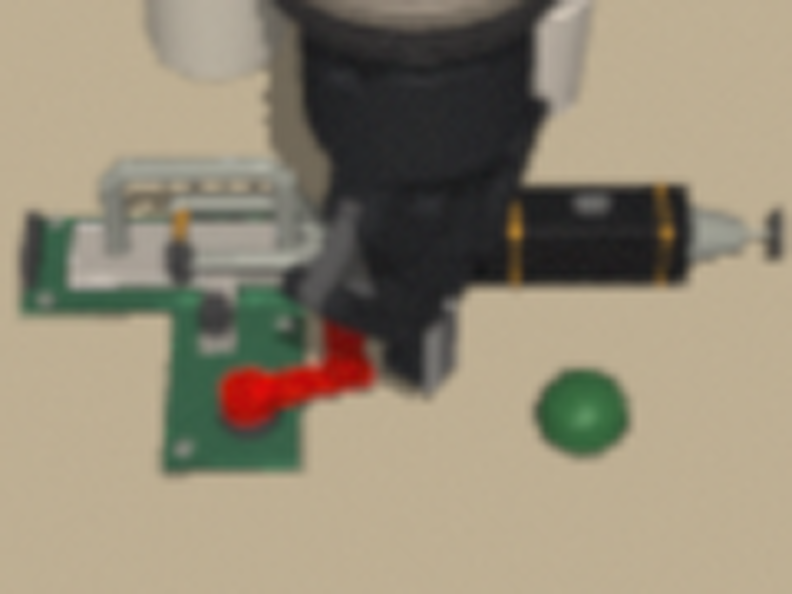

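arm_command(motion=[[[0.25,0.55,-0.1,0,0,0],[0.25,0.55,-0.1,0,0,0],[-0.35,0.6,0,0,0,0],[-0.25,0.7,0,0,0,0]]])

```text
t: 14.1
ee_pos: [0.5437, 0.0711, 0.0333]
orientation: [0.837, 0.548, -0.003, 0.001]
ft_force: [-3.8, -1.2, -0.0]
width: -0.001
```

Run:
```python
from lev import *
S=bot.read_camera("side");T=bot.read_camera("top");crop("s",S,200,190,120,90,6.6,"pics/s12.png");crop("t",T,230,140,100,75,8,"pics/t12.png")
s=st();print(w2d(*s["ee_pos"][:2]))
for t in np.arange(.3,1.6,.1): print(t.round(1),(w2d(*P(t))-w2d(*s["ee_pos"][:2])).round(4))
```

```text
t 14.2 p [0.545  0.0706 0.0335] yaw 66.35 z [-0.002 -0.005 -1.   ] F [ 0.8  0.1 -0.1] w -0.002 q [ 0.24  0.56 -0.61  2.    0.49  0.73  0.48]
[-0.02921128  0.06681346]
0.3 [-0.0085  0.0138]
0.4 [-0.0073  0.0104]
0.5 [-0.0057  0.0071]
0.6 [-0.0038  0.0041]
0.7 [-0.0017  0.0012]
0.8 [ 0.0008 -0.0014]
0.9 [ 0.0035 -0.0038]
1.0 [ 0.0064 -0.0059]
1.1 [ 0.0095 -0.0077]
1.2 [ 0.0128 -0.0092]
1.3 [ 0.0162 -0.0103]
1.4 [ 0.0197 -0.0111]
1.5 [ 0.0233 -0.0115]
```

View pics/s12.png

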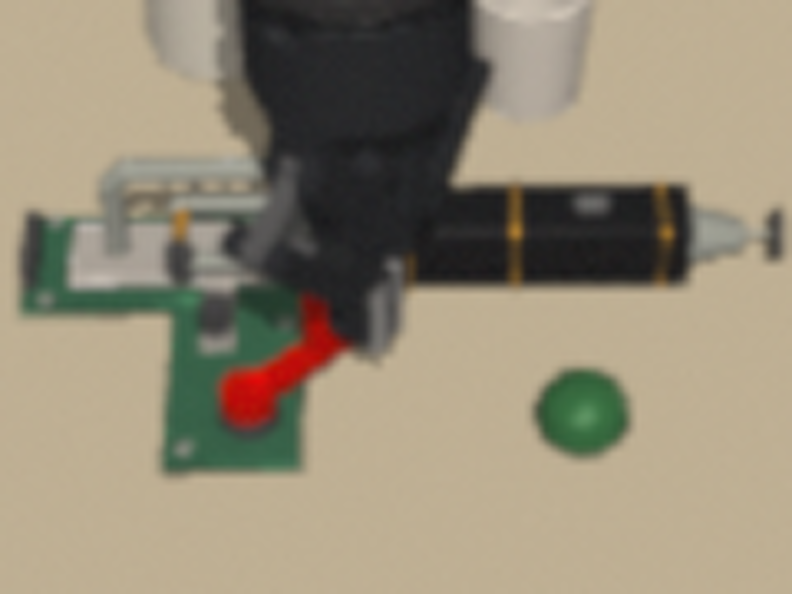

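View pics/t12.png

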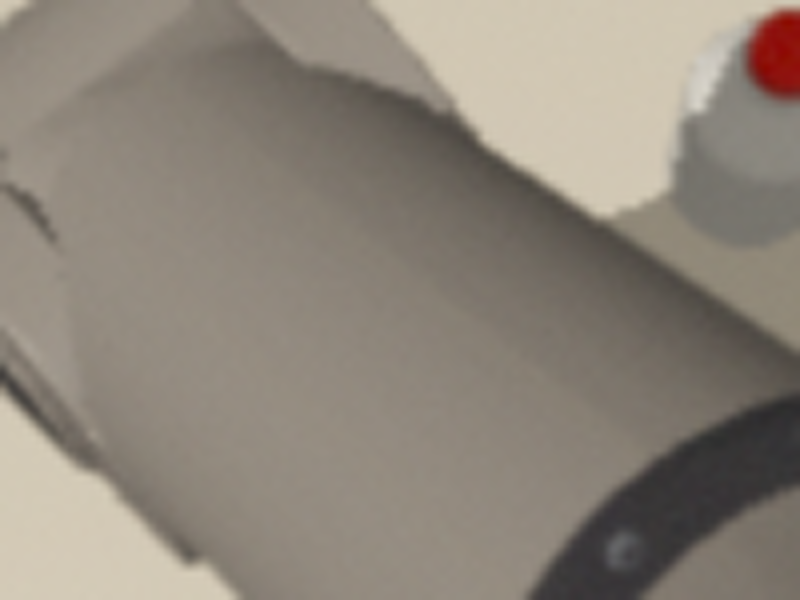

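Run:
```python
from lev import *
plan([(*P(t),.034,YAW) for t in (1.0,1.2,1.4,1.6)],smax=1.0)
```

```text
[[[-0.11, 0.87, -0.05, 0.0, 0.005, 0.008], [0.11, 0.71, 0.0, -0.0, 0.0, 0.0], [0.25, 0.67, 0.0, 0.0, 0.0, 0.0], [0.38, 0.61, 0.0, 0.0, 0.0, 0.0]]]
```

arm_command(motion=[[[-0.1,0.85,0,0,0.005,0],[0.1,0.7,0,0,0,0],[0.25,0.65,0,0,0,0],[0.3,0.3,0,0,0,0]]])

```text
t: 14.53
ee_pos: [0.5724, 0.0652, 0.035]
orientation: [0.837, 0.547, 0.001, 0.001]
ft_force: [-1.7, -1.1, 0.2]
width: -0.002
```

Run:
```python
from lev import *
S=bot.read_camera("side");crop("s",S,200,190,120,90,6.6,"pics/s13.png")
s=st();print(w2d(*s["ee_pos"][:2]))
plan([(*P(1.6),.034,YAW)],smax=1.0)
```

```text
t 14.58 p [0.5729 0.0659 0.0351] yaw 66.35 z [ 0.002  0.    -1.   ] F [-0.3  0.9  0.3] w 0.001 q [ 0.25  0.59 -0.61  1.95  0.48  0.75  0.52]
[-0.00281282  0.05640003]
[[[-0.07, 0.11, 0.11, 0.002, -0.001, 0.008]]]
```

View pics/s13.png

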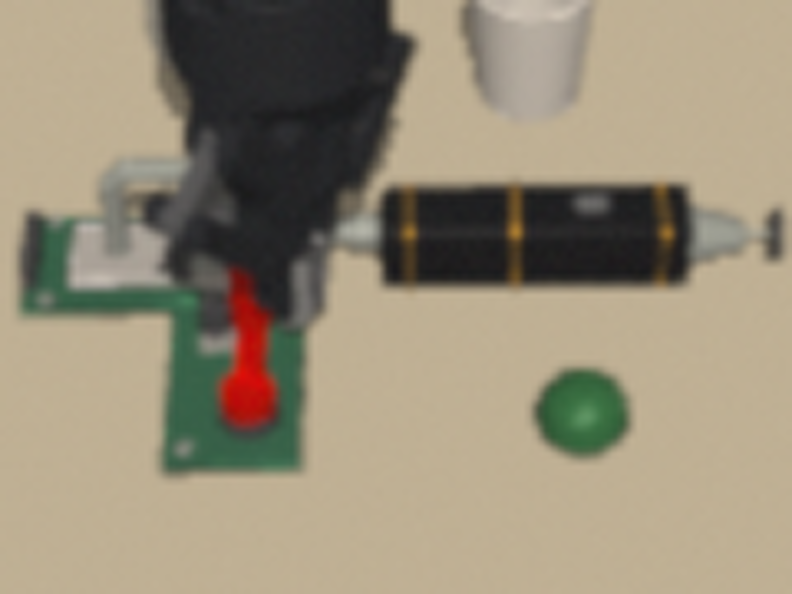

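arm_command(motion=[[[0.15,0.2,0,0,0,0],[0.15,0.2,0,0,0,0]]])

```text
t: 14.75
ee_pos: [0.5747, 0.0674, 0.0343]
orientation: [0.837, 0.547, -0.002, -0.001]
ft_force: [-18.9, -0.8, 10.5]
width: 0.001
```

Run:
```python
from lev import *
s=st();print(w2d(*s["ee_pos"][:2]))
```

```text
t 14.75 p [0.5747 0.0674 0.0343] yaw 66.38 z [-0.004 -0.001 -1.   ] F [-18.9  -0.8  10.5] w 0.001 q [ 0.25  0.6  -0.61  1.94  0.48  0.76  0.52]
[-0.00075692  0.05754913]
```

arm_command(motion=[[[0,-0.5,0,0,0,0],[0,-0.8,0,0,0,0],[0,0,-1.5,0,0,0],[0,0,-2.5,0,0,0],[0,0,-3,0,0,0],[0,0,-3,0,0,0],[0,-2,-3,0,0,0],[0,-2,-2,0,0,0]]])

```text
t: 15.42
ee_pos: [0.5252, 0.0919, 0.1915]
orientation: [0.836, 0.549, -0.003, -0.003]
ft_force: [1.5, 0.5, -0.3]
width: 0.002
```

arm_command(motion=[[[3,-2,-2,0,0,0],[3.5,-1,-1,0,0,0],[3.5,-1,0,0,0,0],[3.5,0,0,0,0,0],[3.5,0,0,0,0,0],[3,0,0,0,0,0],[1,0,0,0,0,0],[0,0,0,0,0,0]]])

```text
t: 16.08
ee_pos: [0.5724, 0.3113, 0.242]
orientation: [0.836, 0.549, 0.007, 0.002]
ft_force: [-1.2, 0.1, 0.2]
width: 0.002
```

Run:
```python
from lev import *
S=bot.read_camera("side");T=bot.read_camera("top");crop("s",S,200,190,120,90,6.6,"pics/s14.png");crop("t",T,220,130,120,90,6.6,"pics/t14.png");cv2.imwrite("pics/s14f.png",S[:,:,::-1])
s=st()
```

```text
t 16.18 p [0.5721 0.3088 0.2417] yaw 66.55 z [ 0.014  0.004 -1.   ] F [-1.  0.  0.] w -0.0 q [-0.03  0.47 -0.77  1.63  0.36  1.17  0.28]
```

View pics/s14.png

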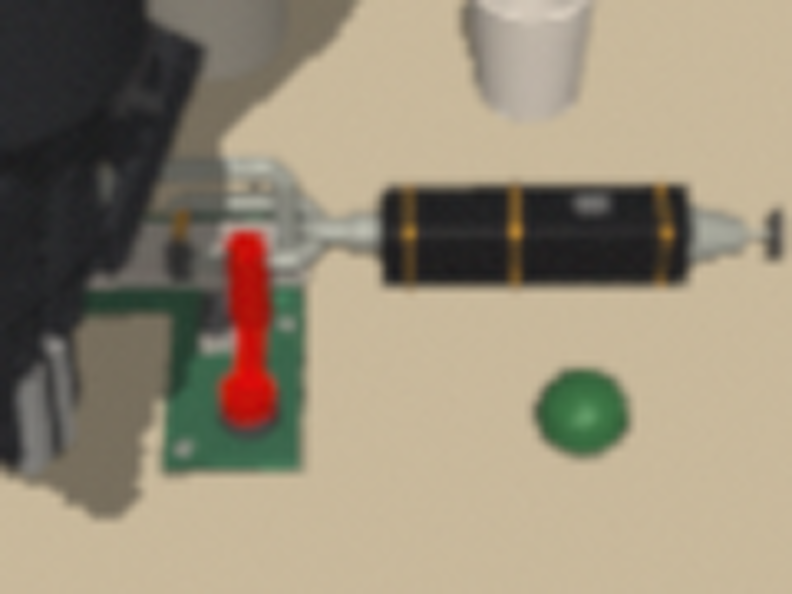

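View pics/t14.png

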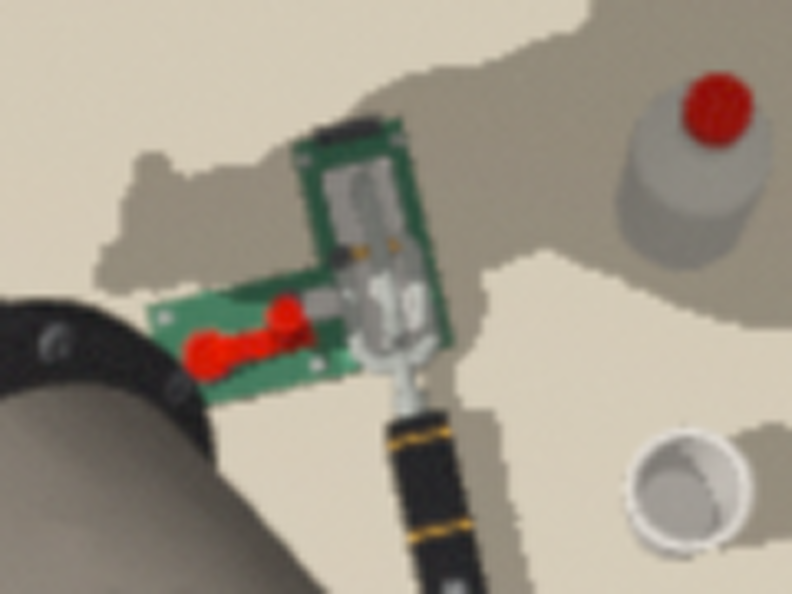

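View pics/s14f.png

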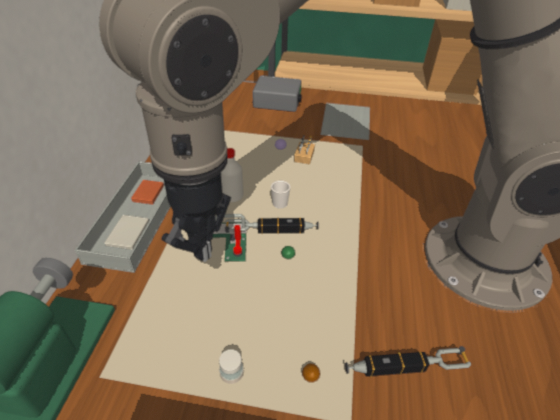

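Run:
```python
from h import *
f=lambda x,y,x0,y0:((x+.5)/6.6-.5+x0,(y+.5)/6.6-.5+y0)
q,e=tri(f(247,243,200,190),f(286,315,220,130));d=w2d(*q[:2]);print(q,e,d,"lock",np.arctan2(-(d[1]-.08),-(d[0]-.012)))
print(bot.close_job())
```

```text
[0.59027971 0.05659261 0.05776305] 0.0010871227053462038 [0.01221444 0.0437095 ] lock 1.5767051273985002
the job is handed in; nothing more can be done
None
```

The handpiece is parked, the carriage is locked, and the job was handed in at about 16 s of the 61 s allowed. I took the handpiece farthest from the base, the one between the jar and the amber stone.

**Clipping on:** I pressed its gate against the eye's front leg. The last views show the leg inside the hook and the gate shut behind it. The carriage met its hard stop at about 34 N on the wrist sensor. I then let the handpiece go; it lies flat on the bench.

**Locking:** I pushed the red lever with the closed fingers until it stopped at about 19 N. From two views the lever measured 1.577 rad against the 1.57 rad wanted.

**Last checks:**
- The robot was clear of everything and the wrist force was about 1 N.
- The jar, cup, bottle, stones and bur block looked unmoved. I compared them by eye and did not measure them again.
- While lining up, the arm's pose put the hook 2 to 3 mm farther to one side than the side camera did. This was within the ±7 mm clearance, so I went by the camera.

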